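# Find the empty crate cell and put the tape roll in it

## Task

One of the four covered cells of the wooden stationery crate is empty: its white cover has sagged below the rim, while the other three are propped up by the coloured boxes under them. With nothing in the gripper, press the middle of that sagged cover all the way down to make sure that the cell is empty; then fetch the wide roll of clear tape, stand it upright on the pushed-down cover inside that cell, and let go.

Things in the scene. Friction and masses are not known exactly. Their poses are not given: they have to be found in the camera images.
- wide_roll: Wide roll of clear tape on a brown core: tube, 56 mm outside, 36 mm core hole, 50 mm high, 80 to 170 g, standing on end, free all round. Origin: centre of its underside; z its axis, up. Grip it across the outside near the top (about 40 mm above its underside) so that the fingers stay above the crate's rim when it is set down. The flat roll with a blue core (19 mm high) is a bystander.
- cover_mid (a point): Middle of the top face of the EMPTY cell's cover; z up, x and y along the crate's walls. White level slatted plate, 88 mm square, 4 mm thick, solid middle slat 40 mm wide. As found it lies 8 to 10 mm below the rim, black or bare wood in its two slots; fully down, 20 mm below. The full cells' covers stand 3 mm above the rim, with orange, blue or green in the slots, and do not give.
- empty_cover (a joint): How far that cover is pushed down, in m: 0 to 0.002 as found, 0.012 at its rigid bottom stop. It slides straight down against about 2.5 N of friction, has no spring and stays where it is pushed.
- crate: Wooden crate, fixed, 202 mm square, 60 mm high, walls and cross dividers 6 mm thick: two by two cells, 92 mm square inside, their centres 49 mm from the crate's centre in x and in y. Origin: centre of its underside, on the table; x and y along its walls, z up.
Mind the look-alikes: they are no part of the job. What is shaped like the wide_roll but black or pink is not meant.

How it is judged:
On the way:
1. the sagged cover is pressed down (at least 10 of its 12 mm) with the empty gripper, the wide roll still away from that cell (over 80 mm) (value of joint empty_cover above 0.01 m and horizontal distance between wide_roll and cover_mid above 0.08 m and contact force between the fingers and wide_roll below 0.2 N), for 0.1 s.
At the end, for the whole second after the job is handed in: The empty cell's cover is down (at least 9 of 12 mm) and the wide roll stands on it, at rest: its centre within 25 mm of the cover's middle (anywhere inside the cell), underside within 5 mm of the cover, axis within 10 degrees of upright (value of joint empty_cover above 0.009 m and horizontal distance between wide_roll and cover_mid below 0.025 m and z of wide_roll in the frame of cover_mid between -0.005 and 0.005 m and angle between wide_roll's own z axis and vertical below 0.17 rad and linear speed of wide_roll below 0.02 m/s); the robot touches nothing.
It also fails if it takes over 48 s, if anything falls off the work surface, if the arm or the gripper's body presses on something with over 40 N, if the wrist force passes 120 N, or if a joint passes its speed limit or range.

## Robot

A 6-joint arm with a two-finger parallel gripper is mounted at the origin on the work surface. World frame = base frame: x ahead of the robot, y to its left, z up, the work surface at z = 0. Lengths are in m, angles in rad, forces in N, time in s.
With the tool pointing down it reaches from about 0.35 to 0.725 m from the base axis. Payload 6 kg.
Tool frame: the origin (TCP) lies at the very end of the fingers, on their centre line; the grasp point (between the pads) lies grip_point_offset behind it (grip_point_offset is the distance from the TCP to the grasp point, in m); z points along the fingers, y is the direction in which the jaws open and shut (so a half turn about z gives the same grasp; the last joint's range is limited). The gripper opens to 85 mm and grips with 20 to 120 N. Pads are 22 mm wide; open, the fingers measure 114 mm over their backs; the gripper's body (76 mm by 85 mm) begins 54 mm behind the grasp point. The pads swing forward as they close: fully open they stand 13 mm farther back than shut.
Start: joints at [-1.007, 0.04, 0.085, 0, -1.615, -0.334], TCP at [0.137, -0.584, 0.199] pointing down, gripper open.
Joint ranges: [-2.56, 2.56], [-1.29, 2.01], [-1.08, 1.49], [-3.29, 1.98], [-2.81, -0.18], [-2.99, 2.99]. Speed limits (rad/s): [2.57, 2.57, 3.01, 3.14, 3.14, 3.14].

## Interface

Orientations are given as a rotation vector (axis times angle).
In Python, from workcell import read_state, grab_frame, get_calibration, hand_in, grip_point_offset gives the robot as it stands.
- The arm moves only by the tool send_rows, never from a script. Its argument "motion" is a list of rows, each a list of 5 numbers: the shift along the tool's x, y, z each as a share of 0.15 m, from -1 to 1, then the turn about the tool's z as a share of 120 degrees, from -1 to 1, then the gripper's target within -1 to 1 (shut at 1, half-way at 0, fully open at -1). In form: [[dx, dy, dz, spin, gripper], ...]. A call has 1 to 20 rows; each row is the pose to reach, as a shift and turn from the pose commanded when the call began, along the tool's axes at that moment; what a row does not reach only later rows make up. A row lasts 1/8 s, in which the tool goes at most 62.5 mm and 10.7 degrees, less where a joint would pass 70% of its speed; a pose out of reach is approached as far as the arm can. A call with a number of a shift or a turn outside -1 to 1 is refused whole. A call with a gripper value outside its range is refused whole. The fingers move at their own pace and stop on an object; "newtons" is the grip in N (left out, the last holds). Time passes only in rows, so rows that repeat a pose let the fingers close. It gives the time, the measured TCP pose, the force and the opening at its end, in the units of the state.
- read_state(): the state, without advancing time (a new reading comes with each control period).
- grab_frame(name): name is "scene" or "top" or "wrist"; returns the picture (400x640x3 uint8, blue, green, red); there is no depth.
- get_calibration(name): a dict with "fovy" (degrees; the focal length in pixels is half the picture's height over the tangent of half this angle, whatever the lens; pixels are square), "cx", "cy" (the principal point, pixels), "D" ([k1, k2, p1, p2, k3] as OpenCV has them; the pictures are not rectified), "xyz" and "orientation" of the camera in the world; the wrist camera has in their place "tool_from_camera" (4x4, takes a point from camera to tool coordinates, whose origin is the TCP and whose axes are the flange's). Camera axes: x right, y up, looking along -z (the intrinsics and any distortion apply to the point x, -y, -z); pixel columns grow to the right and rows downward; lengths in m; the calibration is good to about 2 mm. A picture is of the moment at which its call begins: read the wrist's pose just before it. get_calibration takes no time and is no camera call.
- hand_in(): hands the job in, once; it reports no verdict.
The state is a dict: "clock": time; "q": joint angles; "qvel": joint speeds; "joint_efforts": joint torques, N m; "ee_pos": TCP position; "eef_rot": TCP orientation; "wrist_force": force on the tool from outside, world axes, zero at the start; "moment": the same for the moment, N m; "width": finger opening in m.
Only numpy, scipy, OpenCV 4.12 (cv2) and the standard library are available. Lean on these libraries where they do the work, as an engineer would, in place of code of your own. Each camera call takes 0.05 s, during which the arm holds its last target.

## Working session

There is one attempt and no reset: what is moved stays moved. The work goes in short steps, Python scripts to look and compute and a tool call to move; the robot and the scene stay as the last step left them, time stands still between calls to the robot, and variables do not carry over. Pictures are saved under pics/ and viewed, and the job is handed in when it is done.

Besides the shell and the picture viewer there is one more tool, called as a command line: name --pt "numbers of a row" for each row, then --argument value for the rest. send_rows: Moves the arm, as the interface text tells. Shift numbers are shares of 0.15 m and turn numbers shares of 120 degrees, none past 1 either way. Its arguments: {"type":"object","properties":{"motion":{"type":"array","items":{"type":"array","items":{"type":"number","minimum":-1,"maximum":1}}},"newtons":{"type":"number"}},"required":["motion"]}

```bash
mkdir -p pics; ls; cat > h.py <<'E'
import numpy as np,cv2
from scipy.spatial.transform import Rotation as R
from workcell import *
def K(c):
    f=200/np.tan(np.radians(c['fovy'])/2)
    return np.array([[f,0,c['cx']],[0,f,c['cy']],[0,0,1]])
def pose(name,st=None):
    c=get_calibration(name)
    if name=='wrist':
        T=np.eye(4);T[:3,:3]=R.from_rotvec(st['eef_rot']).as_matrix();T[:3,3]=st['ee_pos']
        T=T@np.array(c['tool_from_camera'])
    else:
        T=np.eye(4);o=np.array(c['orientation'])
        T[:3,:3]=o if o.shape==(3,3) else R.from_rotvec(o).as_matrix();T[:3,3]=c['xyz']
    return c,T
def ray(name,uv,z,st=None):
    c,T=pose(name,st)
    p=cv2.undistortPoints(np.array(uv,float).reshape(-1,1,2),K(c),np.array(c['D'],float)).reshape(-1,2)
    d=np.c_[p[:,0],-p[:,1],-np.ones(len(p))]@T[:3,:3].T
    o=T[:3,3]
    return o+d*((z-o[2])/d[:,2])[:,None]
def proj(name,P,st=None):
    c,T=pose(name,st)
    q=(np.array(P,float).reshape(-1,3)-T[:3,3])@T[:3,:3]
    q=q*[1,-1,-1]
    return cv2.projectPoints(q,np.zeros(3),np.zeros(3),K(c),np.array(c['D'],float))[0].reshape(-1,2)
E
python3 - <<'E'
from h import *
s=read_state();print(s,grip_point_offset if not callable(grip_point_offset) else grip_point_offset())
for n in('scene','top','wrist'):
    print(get_calibration(n));cv2.imwrite(f'pics/{n}0.png',grab_frame(n))
E
```

```text
pics
{'clock': 0.0, 'q': array([-1.00728542e+00,  4.08340859e-02,  8.38226260e-02, -4.73145640e-04,
       -1.61549320e+00, -3.33678512e-01]), 'qvel': array([-0.000343  ,  0.00025869,  0.00208712, -0.00025003, -0.0012172 ,
        0.00033607]), 'joint_efforts': array([-5.43219630e-04, -3.68196309e+01,  3.47405541e+01,  6.93225816e+00,
       -5.52595084e-03, -2.08520851e-05]), 'ee_pos': array([ 0.1366719 , -0.58383713,  0.19767093]), 'eef_rot': array([ 3.60221926e-01, -3.12055413e+00, -2.73968753e-03]), 'wrist_force': array([ 0.34364058, -0.09662778, -0.32496079]), 'moment': array([ 0.01748003, -0.02891548,  0.04036458]), 'width': 0.08547339784107522} 0.0187
{'fovy': 54.33991586324076, 'cx': 318.60597279265437, 'cy': 199.81948014419723, 'D': array([0.01418536, 0.        , 0.        , 0.        , 0.        ]), 'xyz': array([ 0.75811874, -0.24889126,  0.81657304]), 'orientation': array([0.52745056, 0.16660027, 0.5857558 ])}
{'fovy': 53.370862500179875, 'cx': 321.8436590032581, 'cy': 204.97967186164715, 'D': array([-0.07779279,  0.        ,  0.        ,  0.        ,  0.        ]), 'xyz': array([0.39451618, 0.11561742, 0.86544301]), 'orientation': array([ 0.09647031, -0.11696886, -1.5845662 ])}
{'fovy': 70.51430333657852, 'cx': 322.93969504827413, 'cy': 201.03005475768194, 'D': array([-0.03791676,  0.        ,  0.        ,  0.        ,  0.        ]), 'tool_from_camera': array([[ 1.51683738e-03,  9.56657681e-01,  2.91210888e-01,
         7.42702752e-02],
       [ 9.99998536e-01, -1.22039708e-03, -1.19958741e-03,
        -3.02543182e-04],
       [-7.92201594e-04,  2.91212282e-01, -9.56658131e-01,
        -1.76754942e-01],
       [ 0.00000000e+00,  0.00000000e+00,  0.00000000e+00,
         1.00000000e+00]])}
```

View pics/scene0.png

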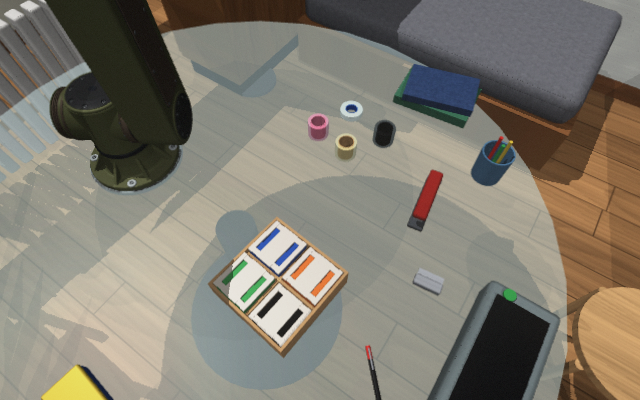

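View pics/top0.png

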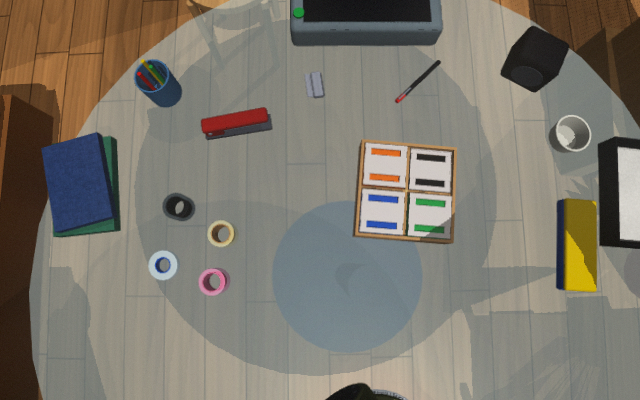

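View pics/wrist0.png

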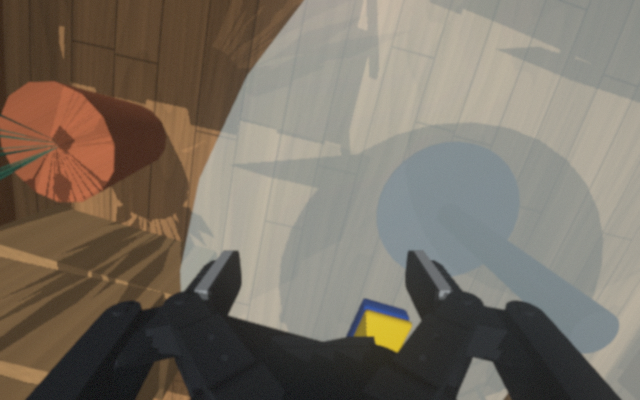

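The scene and top images show the crate, with black slots in one cell at about (431,171) in the top view. The tan roll is at about (221,234), next to the black, pink and flat blue-core rolls. I'll measure next.

```bash
python3 - <<'E'
from h import *
a=cv2.imread('pics/top0.png')
c=a[130:255,345:470];cv2.imwrite('pics/z1.png',cv2.resize(c,None,fx=4.6,fy=4.6,interpolation=cv2.INTER_CUBIC))
c=a[185:305,140:260];cv2.imwrite('pics/z2.png',cv2.resize(c,None,fx=4.5,fy=4.5,interpolation=cv2.INTER_CUBIC))
b=cv2.imread('pics/scene0.png')[85:170,295:415];cv2.imwrite('pics/z3.png',cv2.resize(b,None,fx=6,fy=6,interpolation=cv2.INTER_CUBIC))
E
```

```text
(no output)
```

View pics/z1.png

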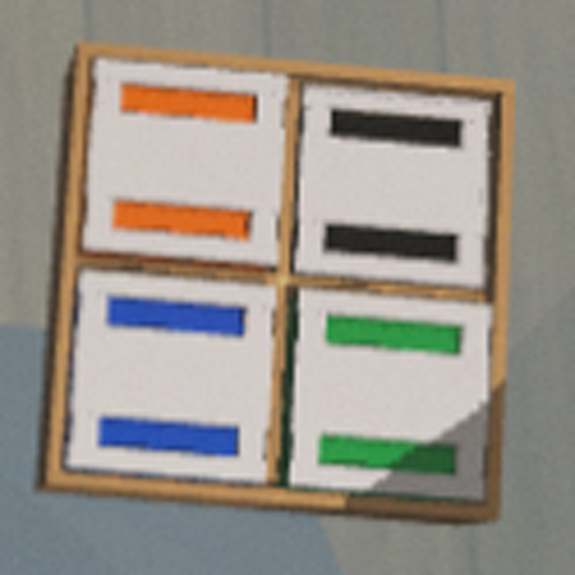

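View pics/z2.png

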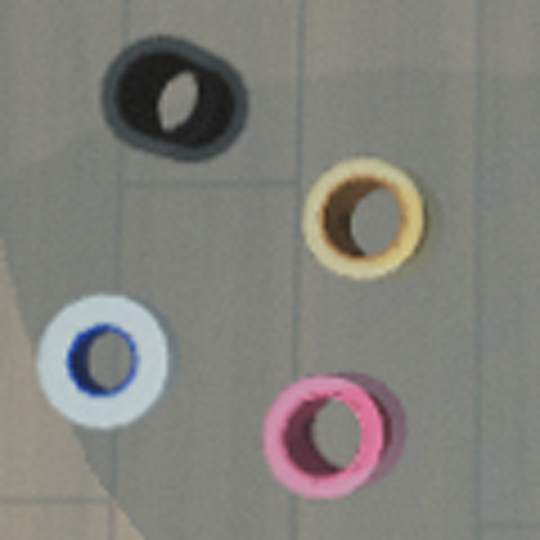

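View pics/z3.png

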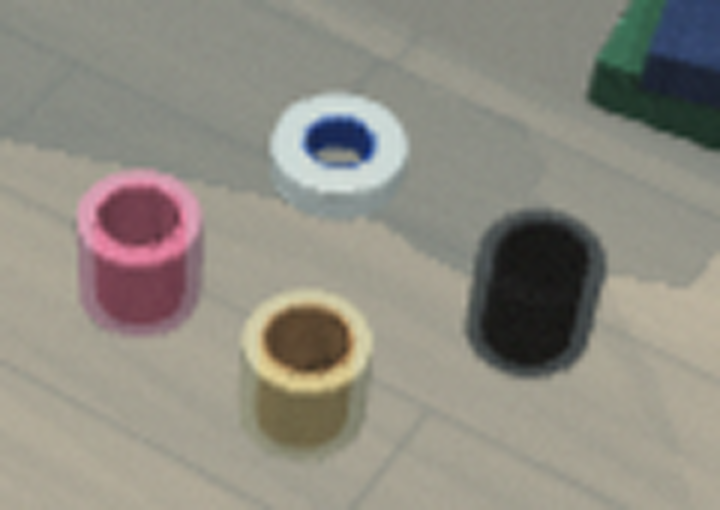

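```bash
python3 - <<'E'
from h import *
z=lambda l:np.array(l)/4.6+[345,130]
r=ray('top',z([[82,44],[514,83],[497,507],[48,487],[285,282]]),.06);print('rim',r.round(4),r[:4].mean(0))
for i in range(4): d=r[(i+1)%4]-r[i];print(np.linalg.norm(d),np.degrees(np.arctan2(d[1],d[0])))
print('slot ends',ray('top',z([[332,122],[461,132],[326,239],[456,249]]),.05).round(4), ray('top',z([[332,122],[461,132],[326,239],[456,249]]),.05).mean(0))
print('roll',ray('top',np.array([[365,218],[305,218],[425,218],[365,157],[365,279]])/4.5+[140,185],.05).round(4))
print('rolls tan,pink,black,blue', ray('top',np.array([[365,218],[323,435],[160,97],[105,361]])/4.5+[140,185],.05).round(4))
b=np.array([[307,341],[307,290],[307,392]])/6+[295,85]
print('scene roll',ray('scene',b,.05).round(4))
b=np.array([[220,278],[348,278],[280,220],[283,353]])
print('scene rim',ray('scene',b,.06).round(4))
E
```

```text
rim [[ 0.6415  0.0158  0.06  ]
 [ 0.6214 -0.1833  0.06  ]
 [ 0.4274 -0.1629  0.06  ]
 [ 0.4401  0.0372  0.06  ]
 [ 0.5301 -0.0721  0.06  ]] [ 0.53261239 -0.07332657  0.06      ]
0.20010273128710707 -95.76788542518263
0.19510297965977003 173.99320535195247
0.20053128514888052 86.36408944140274
0.20256433159871556 -6.079950118214376
slot ends [[ 0.6063 -0.1     0.05  ]
 [ 0.601  -0.1603  0.05  ]
 [ 0.5514 -0.0943  0.05  ]
 [ 0.546  -0.1545  0.05  ]] [ 0.57616777 -0.12728841  0.05      ]
roll [[0.4499 0.3119 0.05  ]
 [0.4503 0.3395 0.05  ]
 [0.4496 0.2843 0.05  ]
 [0.4779 0.3123 0.05  ]
 [0.4222 0.3115 0.05  ]]
rolls tan,pink,black,blue [[0.4499 0.3119 0.05  ]
 [0.3523 0.3298 0.05  ]
 [0.5071 0.4084 0.05  ]
 [0.3864 0.4305 0.05  ]]
scene roll [[0.4537 0.3136 0.05  ]
 [0.4387 0.3372 0.05  ]
 [0.4683 0.2906 0.05  ]]
scene rim [[ 0.4368 -0.1371  0.06  ]
 [ 0.6505  0.0091  0.06  ]
 [ 0.456   0.0372  0.06  ]
 [ 0.6285 -0.1791  0.06  ]]
```

```bash
cat >> h.py <<'E'
def go(target,yaw=None):
    "shares for shift to target, spin so that tool y lies along yaw (deg) mod 180"
    s=read_state();M=R.from_rotvec(s['eef_rot']).as_matrix()
    d=M.T@(np.array(target)-s['ee_pos'])/.15
    y=M[:,1];cur=np.degrees(np.arctan2(y[1],y[0]))
    print('clock',s['clock'],'pos',s['ee_pos'].round(4),'shares',d.round(3),'tooly yaw',cur.round(2),'tilt',np.degrees(np.arccos(-M[2,2])).round(2),'w',s['width'],'F',s['wrist_force'].round(2),'q6',s['q'][5].round(3))
    if yaw is not None:
        e=(yaw-cur+90)%180-90
        print('spin share (tool z down => minus)',-e/120,'alt',-(e-np.sign(e)*180)/120)
E
python3 -c "
from h import *
go([.575,-.127,.15],84.3)"
```

```text
clock 0.15 pos [ 0.1367 -0.5839  0.1979] shares [-3.539  2.3    0.322] tooly yaw 103.17 tilt 0.08 w 0.0851940700438185 F [0.19 0.34 0.34] q6 -0.334
spin share (tool z down => minus) 0.15726277408796002 alt -1.3427372259120398
```

send_rows --pt "-0.29 0.19 0 0 1" --pt "-0.58 0.38 0 0 1" --pt "-0.88 0.57 0 0 1" --pt "-0.88 0.57 0 0 1"

```text
clock: 0.65
ee_pos: [0.2479, -0.4689, 0.1988]
eef_rot: [-0.367, 3.119, -0.0]
wrist_force: [-0.3, -0.6, 1.3]
width: 0.0123
```

send_rows --pt "-0.29 0.19 0 0 1" --pt "-0.58 0.38 0 0 1" --pt "-0.88 0.57 0 0 1" --pt "-0.88 0.57 0 0 1"

```text
clock: 1.15
ee_pos: [0.3563, -0.356, 0.1983]
eef_rot: [0.366, -3.12, -0.001]
wrist_force: [-0.7, -0.1, -0.7]
width: 0.0001
```

send_rows --pt "-0.29 0.19 0 0 1" --pt "-0.58 0.38 0 0 1" --pt "-0.88 0.57 0 0 1" --pt "-0.88 0.57 0 0 1"

```text
clock: 1.65
ee_pos: [0.4649, -0.2432, 0.1977]
eef_rot: [0.364, -3.119, -0.001]
wrist_force: [-0.8, -0.1, 0.0]
width: 0.0002
```

```bash
python3 -c "
from h import *
go([.575,-.127,.15],84.3)"
```

```text
clock 1.65 pos [ 0.4649 -0.2432  0.1977] shares [-0.893  0.585  0.317] tooly yaw 103.3 tilt 0.11 w 0.000233627975411262 F [-0.78 -0.11  0.03] q6 -1.24
spin share (tool z down => minus) 0.15834729534044528 alt -1.3416527046595548
```

send_rows --pt "-0.29 0.19 0.1 0.08 1" --pt "-0.58 0.38 0.2 0.16 1" --pt "-0.89 0.58 0.3 0.16 1" --pt "-0.89 0.58 0.32 0.16 1" --pt "-0.89 0.58 0.32 0.16 1" --pt "-0.89 0.58 0.32 0.16 1"

```text
clock: 2.4
ee_pos: [0.5737, -0.1307, 0.1516]
eef_rot: [0.168, 3.136, -0.0]
wrist_force: [-0.3, 0.3, -0.9]
width: -0.0
```

```bash
python3 - <<'E'
from h import *
go([.575,-.127,.045],84.3)
s=read_state();a=grab_frame('wrist');cv2.imwrite('pics/w1.png',a)
print(proj('wrist',[[.575,-.127,.05],s['ee_pos']],s))
E
```

```text
clock 2.4 pos [ 0.5737 -0.1307  0.1516] shares [-0.005  0.026  0.711] tooly yaw 83.86 tilt 0.07 w -2.0001371298404346e-05 F [-0.27  0.25 -0.86] q6 -1.795
spin share (tool z down => minus) -0.0036591236253746234 alt 1.4963408763746253
[[326.71412043 191.90821426]
 [322.96711446 229.99675312]]
```

View pics/w1.png

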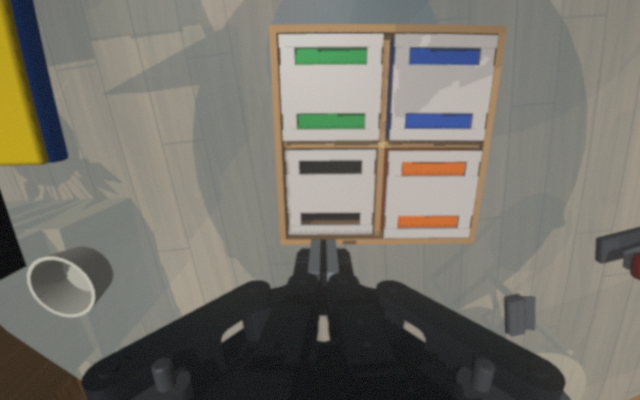

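The sagged cell (black slots) is centred at about (330,192) in the wrist view, and my estimate projects to (327,192), so they agree. Pressing now.

```bash
python3 - <<'E'
from h import *
s=read_state()
print(ray('wrist',[[301,167],[361,167],[301,217],[360,218]],.05,s),ray('wrist',[[301,167],[361,167],[301,217],[360,218]],.05,s).mean(0))
r=ray('wrist',[[271,26],[507,27],[475,243],[282,244]],.06,s);print(r,r.mean(0))
for i in range(4): d=r[(i+1)%4]-r[i];print(np.linalg.norm(d),np.degrees(np.arctan2(d[1],d[0])))
E
```

```text
[[ 0.54690303 -0.14957449  0.05      ]
 [ 0.55316824 -0.09030602  0.05      ]
 [ 0.59930595 -0.15631897  0.05      ]
 [ 0.6069465  -0.09493639  0.05      ]] [ 0.57658093 -0.12278397  0.05      ]
[[ 0.42276318 -0.15869062  0.06      ]
 [ 0.44260004  0.04226821  0.06      ]
 [ 0.64410825  0.02297378  0.06      ]
 [ 0.62335355 -0.17865856  0.06      ]] [ 0.53320626 -0.0680268   0.06      ]
0.2019355136381142 84.36253524000381
0.20242982634030646 -5.469403096385567
0.2026976998726597 -95.87695304546531
0.2015817790261994 174.3151700556863
```

send_rows --pt "0 0.01 0.2 0 1" --pt "0 0.02 0.4 0 1" --pt "0 0.02 0.55 0 1" --pt "0 0.02 0.65 0 1" --pt "0 0.02 0.68 0 1" --pt "0 0.02 0.7 0 1" --pt "0 0.02 0.71 0 1" --pt "0 0.02 0.71 0 1"

```text
clock: 3.45
ee_pos: [0.5746, -0.1261, 0.0447]
eef_rot: [0.165, 3.137, 0.0]
wrist_force: [-0.0, 0.6, -0.7]
width: 0.0002
```

send_rows --pt "0 0 0.01 0 1" --pt "0 0 0.02 0 1" --pt "0 0 0.025 0 1" --pt "0 0 0.03 0 1" --pt "0 0 0.03 0 1"

```text
clock: 4.08
ee_pos: [0.5743, -0.1261, 0.0396]
eef_rot: [-0.165, -3.137, -0.0]
wrist_force: [-0.3, 0.5, 0.8]
width: -0.0002
```

send_rows --pt "0 0 0.005 0 1" --pt "0 0 0.01 0 1" --pt "0 0 0.01 0 1"

```text
clock: 4.45
ee_pos: [0.5743, -0.1261, 0.0381]
eef_rot: [-0.165, -3.137, -0.0]
wrist_force: [-0.3, -0.2, -0.5]
width: -0.0
```

send_rows --pt "0 0 0.005 0 1" --pt "0 0 0.01 0 1" --pt "0 0 0.01 0 1"

```text
clock: 4.82
ee_pos: [0.5743, -0.1261, 0.0366]
eef_rot: [-0.165, -3.137, -0.0]
wrist_force: [0.5, 0.5, 0.2]
width: 0.0
```

```bash
python3 - <<'E'
from h import *
a=grab_frame('wrist');b=grab_frame('top')
cv2.imwrite('pics/w2.png',a)
cv2.imwrite('pics/s2.png',cv2.resize(grab_frame('scene')[200:370,190:370],None,fx=3.3,fy=3.3,interpolation=cv2.INTER_CUBIC))
E
```

```text
(no output)
```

View pics/w2.png

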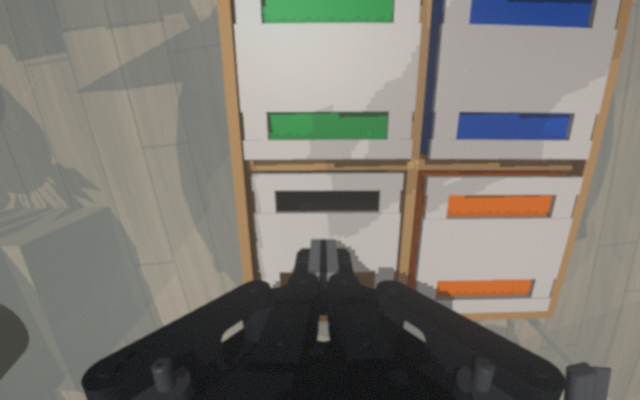

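View pics/s2.png

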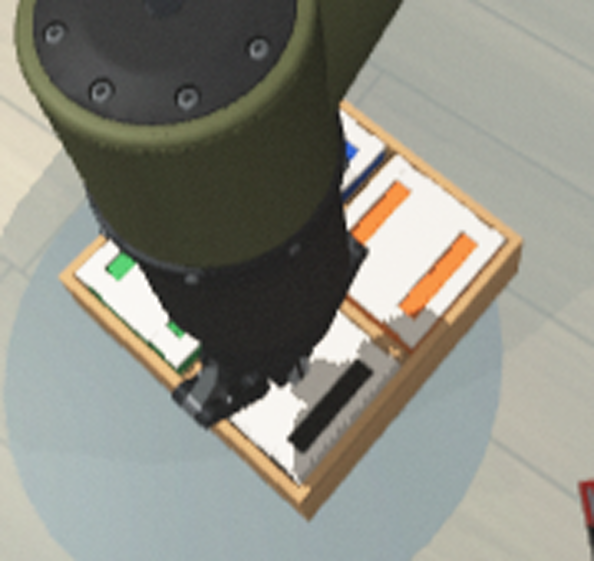

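The fingertips are over the solid middle slat, between the slots at rows 202 and 280. There's no force yet, so I'll go deeper in small steps.

send_rows --pt "0 0 0.005 0 1" --pt "0 0 0.01 0 1" --pt "0 0 0.015 0 1" --pt "0 0 0.02 0 1"

```text
clock: 5.48
ee_pos: [0.5743, -0.1261, 0.0336]
eef_rot: [-0.165, -3.137, -0.0]
wrist_force: [0.6, -0.7, 0.6]
width: -0.0001
```

```bash
python3 - <<'E'
from h import *
s=read_state();print(s['ee_pos'],s['wrist_force'],s['joint_efforts'])
cv2.imwrite('pics/w3.png',cv2.resize(grab_frame('wrist')[140:330,220:440],None,fx=3,fy=3))
E
```

```text
[ 0.57429646 -0.12613697  0.03360598] [ 0.61091359 -0.65916544  0.59059848] [ 1.46674438e-05 -3.63246739e+01  3.36552930e+01  6.71115294e+00
 -1.57498650e-02 -3.18606487e-05]
```

View pics/w3.png

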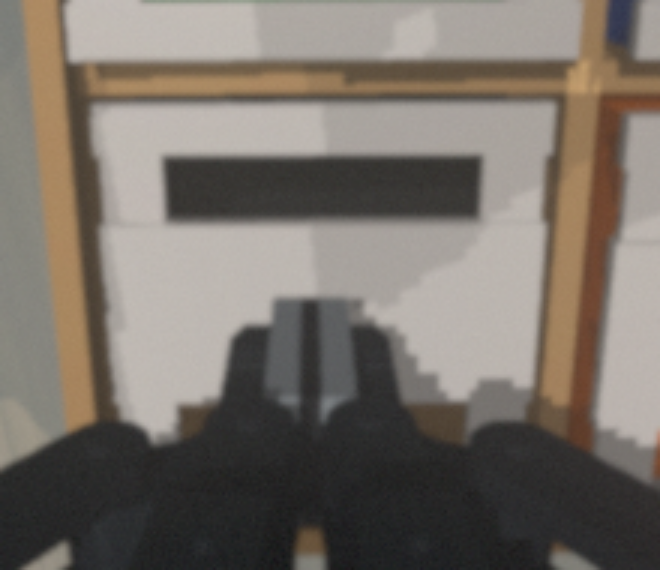

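```bash
python3 - <<'E'
from h import *
s=read_state()
f=lambda l:np.array(l)/3.+[220,140]
for z in(.05,.045,.04,.035,.03):
    r=ray('wrist',f([[163,187],[481,187],[91,101],[558,101]]),z,s);t=ray('wrist',f([[322,156],[322,219]]),z,s)
    print(z,np.linalg.norm(r[1]-r[0]),np.linalg.norm(r[3]-r[2]),(t[0]),t[1],proj('wrist',[.5743,-.1261,z],s))
# other cell reference: z .063
E
```

```text
0.05 0.06292524271419238 0.08980930884270438 [ 0.54370859 -0.12034466  0.05      ] [ 0.55668139 -0.12163654  0.05      ] [[322.97328284 240.45278523]]
0.045 0.06488862959056667 0.09261152955338017 [ 0.54505681 -0.12040165  0.045     ] [ 0.55843438 -0.12173384  0.045     ] [[322.96830453 237.11993599]]
0.04 0.06685201646694093 0.09541375026405592 [ 0.54640503 -0.12045864  0.04      ] [ 0.56018738 -0.12183115  0.04      ] [[322.9635831  233.95889958]]
0.035 0.0688154033433152 0.09821597097473171 [ 0.54775325 -0.12051564  0.035     ] [ 0.56194038 -0.12192845  0.035     ] [[322.95909931 230.95680816]]
0.03 0.07077879021968946 0.10101819168540747 [ 0.54910147 -0.12057263  0.03      ] [ 0.56369337 -0.12202575  0.03      ] [[322.95483574 228.10203954]]
```

The apparent size of the slots puts the cover still at about z=0.05. The fingertip ends at image row 239, where I expected 230, so the fingers haven't reached the cover. I'll keep going down while watching the force.

send_rows --pt "0 0 0.01 0 1" --pt "0 0 0.02 0 1" --pt "0 0 0.02 0 1"

```text
clock: 5.9
ee_pos: [0.5742, -0.1261, 0.0305]
eef_rot: [-0.165, -3.137, -0.0]
wrist_force: [0.8, -0.1, -0.6]
width: -0.0002
```

send_rows --pt "0 0 0.01 0 1" --pt "0 0 0.02 0 1" --pt "0 0 0.02 0 1"

```text
clock: 6.28
ee_pos: [0.5742, -0.1261, 0.0275]
eef_rot: [-0.165, -3.137, -0.0]
wrist_force: [0.1, -0.3, -0.7]
width: 0.0004
```

```bash
python3 - <<'E'
from h import *
s=read_state();print(s['ee_pos'],s['wrist_force'],s['joint_efforts'])
cv2.imwrite('pics/w4.png',cv2.resize(grab_frame('wrist')[140:330,220:440],None,fx=3,fy=3))
E
```

```text
[ 0.57420127 -0.12609605  0.02746285] [ 0.13246553 -0.3345857  -0.70833241] [ 2.36419633e-03 -3.63929486e+01  3.35060799e+01  6.68302506e+00
  1.54767826e-02 -1.03656109e-05]
```

View pics/w4.png

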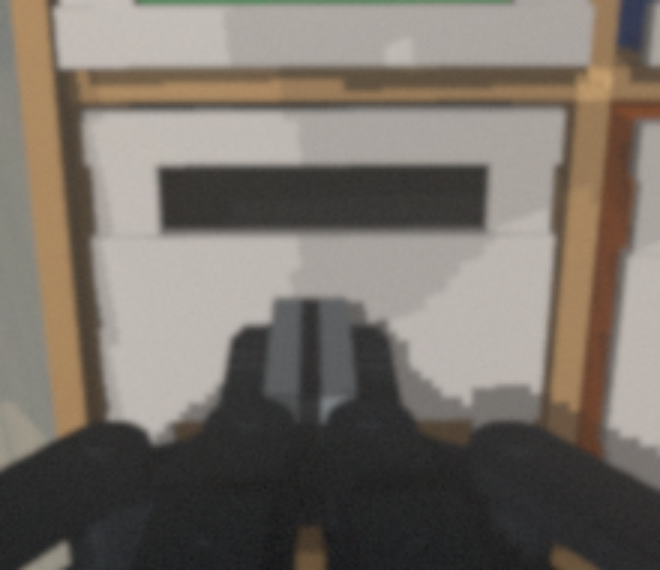

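send_rows --pt "0 0 0.02 0 1"

```text
clock: 6.45
ee_pos: [0.5745, -0.1261, 0.0249]
eef_rot: [0.165, 3.137, 0.0]
wrist_force: [-0.6, 0.1, -0.3]
width: -0.0001
```

send_rows --pt "0 0 0.02 0 1"

```text
clock: 6.58
ee_pos: [0.5743, -0.1261, 0.0214]
eef_rot: [-0.165, -3.137, -0.0]
wrist_force: [0.3, -0.7, -0.7]
width: -0.0003
```

```bash
python3 - <<'E'
from h import *
s=read_state();print(s['ee_pos'],s['wrist_force'],s['joint_efforts'])
cv2.imwrite('pics/w5.png',cv2.resize(grab_frame('wrist')[140:330,220:440],None,fx=3,fy=3))
cv2.imwrite('pics/s5.png',cv2.resize(grab_frame('scene')[240:370,220:370],None,fx=4,fy=4,interpolation=cv2.INTER_CUBIC))
E
```

```text
[ 0.57427178 -0.12610599  0.0214127 ] [ 0.27845741 -0.66743287 -0.70342055] [ 3.85544763e-05 -3.67290366e+01  3.36368358e+01  6.69673651e+00
 -5.92280226e-02  2.16854545e-06]
```

View pics/w5.png

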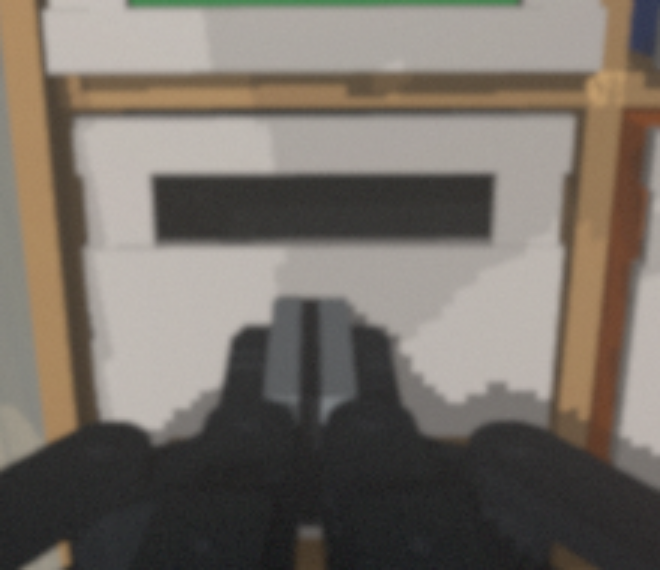

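View pics/s5.png

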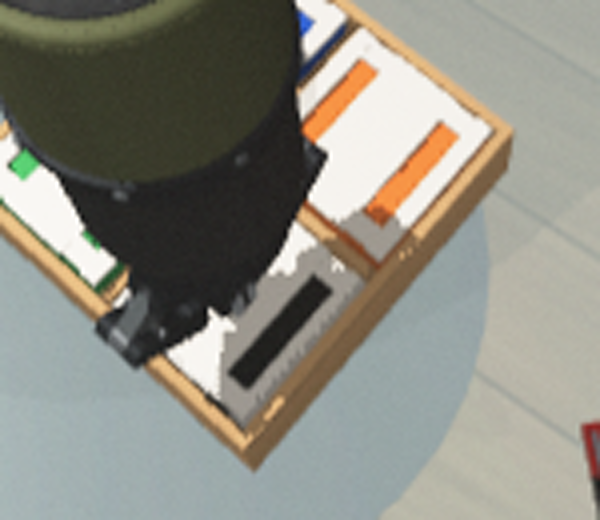

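```bash
python3 - <<'E'
from h import *
a=cv2.imread('pics/scene0.png');b=grab_frame('scene');cv2.imwrite('pics/s6.png',b)
for im in(a,b):
    m=(im.max(2)<55).astype(np.uint8);m[:,:260]=0;m[:300]=0;m[:,310:]=0;m[345:]=0
    n,l,st,c=cv2.connectedComponentsWithStats(m);print([(st[i].tolist(),c[i].round(2)) for i in range(1,n) if st[i][4]>20])
for z in(.051,.046,.04,.039):print(z,proj('scene',[.6036,-.130,z]))
# rim size check from w5
s=read_state()
f=lambda l:np.array(l)/3.+[220,140]
im=cv2.imread('pics/w5.png')
for z in(.05,.045,.04,.035):
    r=ray('wrist',f([[153,209],[493,209],[75,116],[577,116]]),z,s);print(z,np.linalg.norm(r[1]-r[0]),np.linalg.norm(r[3]-r[2]))
for z in (.06,.063):
    r=ray('wrist',f([[44,40],[604,40]]),z,s);print('green',z,np.linalg.norm(r[1]-r[0]))
E
```

```text
[([260, 300, 18, 18, 109], array([267.14, 307.4 ])), ([278, 309, 24, 28, 184], array([289.52, 322.57]))]
[([260, 300, 31, 28, 512], array([271.15, 309.48])), ([278, 309, 24, 28, 184], array([289.52, 322.57]))]
0.051 [[288.51514339 323.69800536]]
0.046 [[288.6924535  324.33783322]]
0.04 [[288.90259665 325.09616441]]
0.039 [[288.93734544 325.22156286]]
0.05 0.06270017504979536 0.08974241879409062
0.045 0.06481632922503744 0.09277125873076728
0.04 0.06693248340027952 0.09580009866744393
0.035 0.0690486375755216 0.09882893860412059
green 0.06 0.09107668797266104
green 0.063 0.08909885989990018
```

```bash
python3 - <<'E'
from h import *
c=get_calibration('wrist');T=np.array(c['tool_from_camera'])
def pt(P):
    q=(np.array(P)-T[:3,3])@T[:3,:3]*[1,-1,-1]
    return cv2.projectPoints(q.reshape(1,1,3),np.zeros(3),np.zeros(3),K(c),np.array(c['D']))[0].ravel().round(1)
for x in(-.011,0,.011):
  for z in(0,-.01,-.02,-.03,-.04): print(x,z,pt([x,0.006,z]),pt([x,.0,z]))
E
```

```text
-0.011 0 [331.7 244.9] [322.9 244.8]
-0.011 -0.01 [332.1 251.6] [322.9 251.6]
-0.011 -0.02 [332.7 259. ] [323. 259.]
-0.011 -0.03 [333.2 267.3] [323.  267.3]
-0.011 -0.04 [333.8 276.6] [323.  276.6]
0 0 [331.9 230. ] [323. 230.]
0 -0.01 [332.3 236.1] [323.  236.1]
0 -0.02 [332.9 242.8] [323.  242.8]
0 -0.03 [333.5 250.3] [323.  250.3]
0 -0.04 [334.1 258.8] [323.  258.8]
0.011 0 [332.  214.6] [323.  214.6]
0.011 -0.01 [332.5 220. ] [323. 220.]
0.011 -0.02 [333.1 226. ] [323.  225.9]
0.011 -0.03 [333.7 232.6] [323.  232.6]
0.011 -0.04 [334.4 240.2] [323.  240.2]
```

The slot centroid in the scene view hasn't moved at all, (289.5,322.6), so the cover is untouched. In the wrist view the real pad tips end about 15–38 mm short of the nominal TCP. I'll keep descending in short steps until there is contact.

send_rows --pt "0 0 0.01 0 1" --pt "0 0 0.02 0 1" --pt "0 0 0.02 0 1"

```text
clock: 7.1
ee_pos: [0.5744, -0.1261, 0.0188]
eef_rot: [0.165, 3.137, 0.0]
wrist_force: [0.5, -0.2, 0.7]
width: 0.0002
```

send_rows --pt "0 0 0.01 0 1" --pt "0 0 0.02 0 1"

```text
clock: 7.35
ee_pos: [0.5744, -0.1261, 0.0158]
eef_rot: [0.165, 3.137, 0.0]
wrist_force: [-0.9, -0.3, 2.0]
width: -0.0004
```

send_rows --pt "0 0 0.01 0 1" --pt "0 0 0.02 0 1"

```text
clock: 7.6
ee_pos: [0.5744, -0.1261, 0.0127]
eef_rot: [0.165, 3.137, 0.0]
wrist_force: [-0.1, 0.1, 2.1]
width: -0.0002
```

Contact: about 2 N, from TCP z≈0.017. That means the real fingertips sit about 33 mm above the reported TCP. I'll carry on to the stop.

send_rows --pt "0 0 0.01 0 1" --pt "0 0 0.02 0 1"

```text
clock: 7.85
ee_pos: [0.5744, -0.1261, 0.0096]
eef_rot: [0.165, 3.137, 0.0]
wrist_force: [0.3, 0.4, 1.5]
width: -0.0
```

send_rows --pt "0 0 0.007 0 1" --pt "0 0 0.013 0 1"

```text
clock: 8.1
ee_pos: [0.5744, -0.1261, 0.0077]
eef_rot: [0.165, 3.137, 0.0]
wrist_force: [-0.6, -0.5, 1.9]
width: 0.0
```

send_rows --pt "0 0 0.007 0 1"

```text
clock: 8.22
ee_pos: [0.5745, -0.1262, 0.0075]
eef_rot: [0.165, 3.137, -0.0]
wrist_force: [-3.7, 2.5, 9.5]
width: -0.0002
```

send_rows --pt "0 0 0.007 0 1"

```text
clock: 8.35
ee_pos: [0.5745, -0.1262, 0.0075]
eef_rot: [0.165, 3.137, -0.001]
wrist_force: [-5.7, 3.5, 14.8]
width: 0.0
```

Bottomed out: force rises to 15 N and z stays at 0.0075. That puts the real tip about 32.5 mm behind the reported TCP. Retreating and checking the cover.

send_rows --pt "0 0 -0.2 0 1" --pt "0 0 -0.5 0 1" --pt "0 0 -0.9 0 -1" --pt "0 0 -0.98 0 -1" --pt "0 0 -0.98 0 -1"

```text
clock: 8.98
ee_pos: [0.5746, -0.1259, 0.1528]
eef_rot: [0.165, 3.136, 0.001]
wrist_force: [-0.3, 1.0, -0.4]
width: 0.0542
```

```bash
python3 - <<'E'
from h import *
go([.45,.312,.15],84.3)
s=read_state();a=grab_frame('wrist');cv2.imwrite('pics/w7.png',a)
b=grab_frame('scene');cv2.imwrite('pics/s7.png',cv2.resize(b[200:370,190:370],None,fx=3.3,fy=3.3,interpolation=cv2.INTER_CUBIC))
E
```

```text
clock 8.975 pos [ 0.5746 -0.1259  0.1528] shares [1.133 2.816 0.02 ] tooly yaw 83.96 tilt 0.07 w 0.05418086700502345 F [-0.26  1.   -0.36] q6 -1.801
spin share (tool z down => minus) -0.002801211627961327 alt 1.4971987883720388
```

View pics/w7.png

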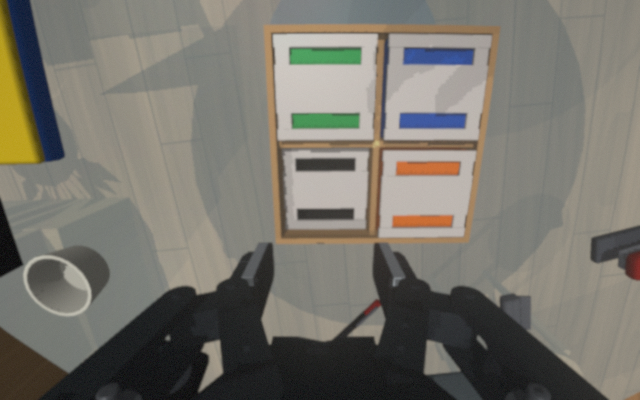

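View pics/s7.png

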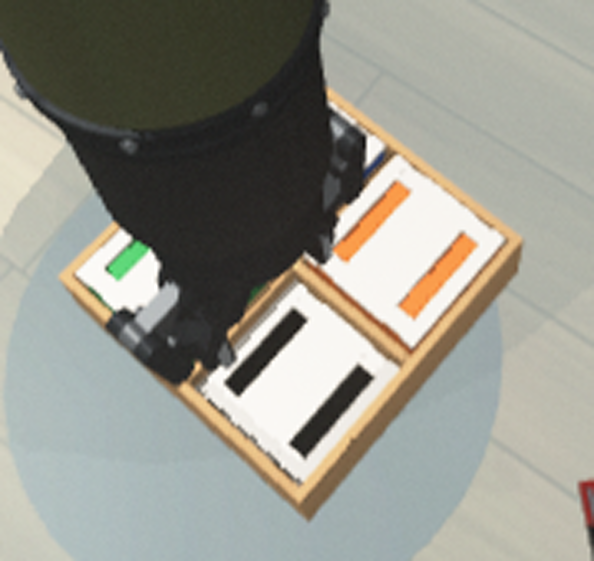

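The pushed-down cover is visibly deeper now; its slots are at about (325,164) and (325,214) in the wrist view. Moving to the roll.

send_rows --pt "0.12 0.31 0 0 -1" --pt "0.25 0.62 0 0 -1" --pt "0.38 0.94 0 0 -1" --pt "0.38 0.94 0 0 -1"

```text
clock: 9.57
ee_pos: [0.5311, 0.0227, 0.1507]
eef_rot: [-0.158, -3.135, 0.0]
wrist_force: [0.2, -1.0, -0.5]
width: 0.0854
```

send_rows --pt "0.12 0.31 0 0 -1" --pt "0.25 0.62 0 0 -1" --pt "0.38 0.94 0 0 -1" --pt "0.38 0.94 0 0 -1"

```text
clock: 10.07
ee_pos: [0.4894, 0.168, 0.1507]
eef_rot: [-0.16, -3.135, 0.002]
wrist_force: [0.2, -0.5, -0.5]
width: 0.0857
```

send_rows --pt "0.12 0.31 0 0 -1" --pt "0.25 0.62 0 0 -1" --pt "0.38 0.94 0 0 -1" --pt "0.38 0.94 0 0 -1" --pt "0.38 0.94 0 0 -1"

```text
clock: 10.7
ee_pos: [0.4491, 0.3113, 0.1516]
eef_rot: [-0.166, -3.136, 0.003]
wrist_force: [-0.0, -0.1, 0.1]
width: 0.0855
```

```bash
python3 - <<'E'
from h import *
go([.45,.312,-.01],84.3)
s=read_state();a=grab_frame('wrist');cv2.imwrite('pics/w8.png',a)
print(proj('wrist',[[.45,.312,.05]],s))
E
```

```text
clock 10.7 pos [0.4491 0.3113 0.1516] shares [-0.007  0.007  1.077] tooly yaw 83.93 tilt 0.12 w 0.08549220658629461 F [-0.02 -0.12  0.1 ] q6 -2.651
spin share (tool z down => minus) -0.0030879364276596988 alt 1.4969120635723405
[[323.88965718 192.04840453]]
```

View pics/w8.png

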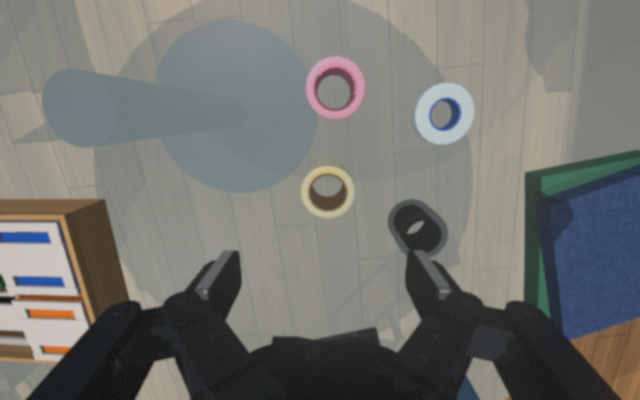

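The tan roll's top is at (328,192), against a prediction of (324,192): 2 mm off, which is fine. Descending.

send_rows --pt "0 0.01 0.3 0 -1" --pt "0 0.01 0.6 0 -1" --pt "0 0.01 0.7 0 -1" --pt "0 0.01 0.8 0 -1" --pt "0 0.01 0.8 0 -1"

```text
clock: 11.38
ee_pos: [0.4492, 0.3137, 0.0328]
eef_rot: [0.166, 3.137, -0.0]
wrist_force: [0.9, 0.3, 0.8]
width: 0.0857
```

```bash
python3 - <<'E'
from h import *
go([.45,.312,-.01],84.3)
s=read_state();a=grab_frame('wrist');cv2.imwrite('pics/w9.png',a)
print(proj('wrist',[[.45,.312,.05]],s))
E
```

```text
clock 11.375 pos [0.4492 0.3137 0.0328] shares [-0.007 -0.011  0.286] tooly yaw 83.94 tilt 0.01 w 0.08572277402039417 F [0.88 0.26 0.79] q6 -2.653
spin share (tool z down => minus) -0.003010364011765532 alt 1.4969896359882346
[[320.36771214 242.32274622]]
```

View pics/w9.png

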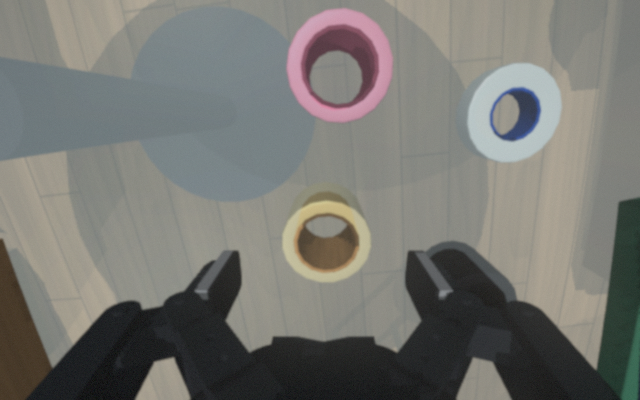

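send_rows --pt "0 0 0.1 0 -1" --pt "0 0 0.2 0 -1" --pt "0 0 0.28 0 -1" --pt "0 0 0.28 0 -1"

```text
clock: 11.92
ee_pos: [0.4482, 0.3132, -0.011]
eef_rot: [-0.165, -3.136, 0.003]
wrist_force: [-0.4, -0.3, -0.0]
width: 0.0853
```

```bash
python3 - <<'E'
from h import *
go([.45,.312,-.01],84.3)
s=read_state();a=grab_frame('wrist');cv2.imwrite('pics/w10.png',a)
cv2.imwrite('pics/s10.png',cv2.resize(grab_frame('scene')[60:200,270:430],None,fx=4,fy=4,interpolation=cv2.INTER_CUBIC))
E
```

```text
clock 11.925 pos [ 0.4482  0.3132 -0.011 ] shares [-0.013 -0.007 -0.006] tooly yaw 83.97 tilt 0.16 w 0.08527348338744024 F [-0.39 -0.32 -0.01] q6 -2.653
spin share (tool z down => minus) -0.002784433666880422 alt 1.4972155663331195
```

View pics/w10.png

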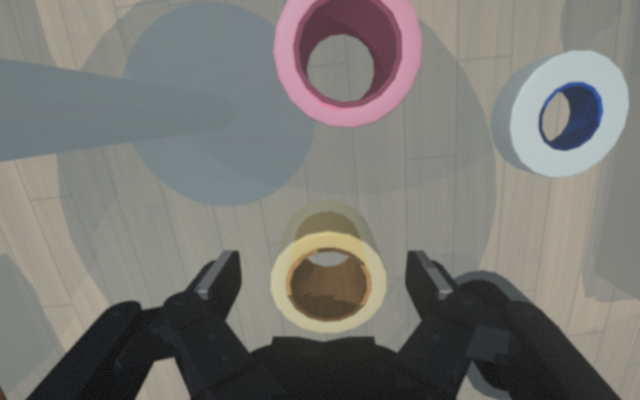

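View pics/s10.png

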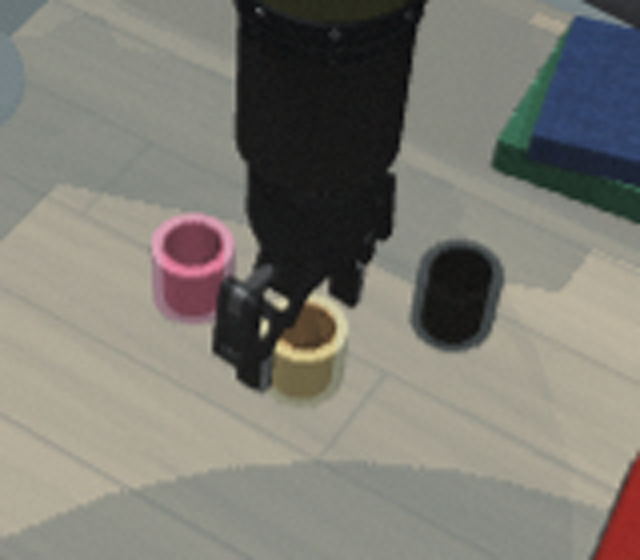

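The jaws straddle the tan roll, which is centred at (328,282) between pads at columns about 225 and 425. Closing.

send_rows --pt "0 0 0.28 0 1" --pt "0 0 0.28 0 1" --pt "0 0 0.28 0 1" --pt "0 0 0.28 0 1" --newtons 40

```text
clock: 12.52
ee_pos: [0.4581, 0.3178, -0.037]
eef_rot: [0.158, 3.118, 0.012]
wrist_force: [-0.4, -8.3, 48.8]
width: 0.0562
```

My mistake: rows are relative to the start of each call, so that one drove 42 mm further down, and the fingers met the table at 49 N. Backing off: I'll relieve the pressure, open, return to the right height and re-grip.

send_rows --pt "0 0 -0.11 0 -1" --pt "0 0 -0.13 0 -1" --pt "0 0 -0.13 0 -1" --pt "0 0 -0.13 0 -1" --pt "0 0 -0.13 0 -1"

```text
clock: 13.15
ee_pos: [0.4485, 0.3136, -0.0328]
eef_rot: [-0.165, -3.136, 0.002]
wrist_force: [-0.1, 0.2, -0.3]
width: 0.0852
```

```bash
python3 - <<'E'
from h import *
go([.45,.312,-.01],84.3)
s=read_state();a=grab_frame('wrist');cv2.imwrite('pics/w11.png',a)
cv2.imwrite('pics/s11.png',cv2.resize(grab_frame('scene')[60:200,270:430],None,fx=4,fy=4,interpolation=cv2.INTER_CUBIC))
E
```

```text
clock 13.15 pos [ 0.4485  0.3136 -0.0328] shares [-0.011 -0.01  -0.152] tooly yaw 83.97 tilt 0.09 w 0.085238278521253 F [-0.11  0.21 -0.29] q6 -2.653
spin share (tool z down => minus) -0.0027395235652116173 alt 1.4972604764347883
```

View pics/w11.png

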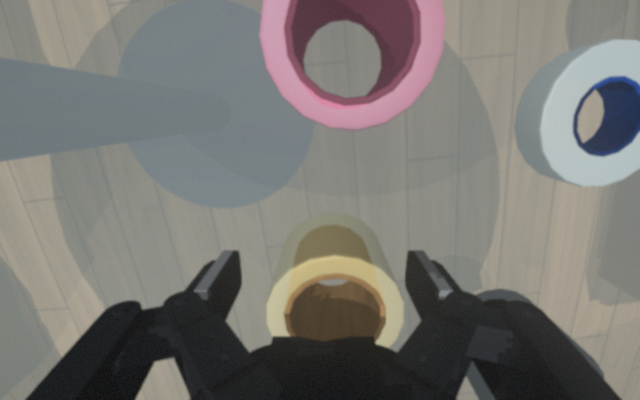

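View pics/s11.png

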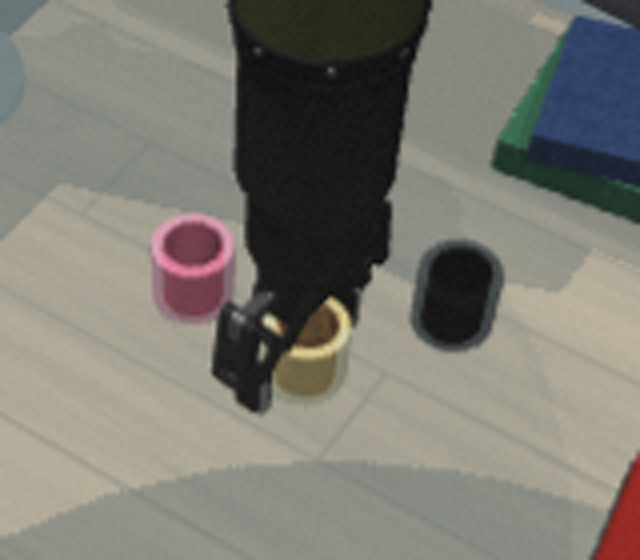

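The roll is still upright, shifted only 2–3 mm. The table contact also gives the tip offset at the 56 mm opening, about 37 mm. Raising to TCP z=-0.010 and gripping within one call.

send_rows --pt "0 0.01 -0.08 0 -1" --pt "0 0.01 -0.15 0 -1" --pt "0 0.01 -0.15 0 -1" --pt "0 0.01 -0.15 0 1" --pt "0 0.01 -0.15 0 1" --pt "0 0.01 -0.15 0 1" --pt "0 0.01 -0.15 0 1" --pt "0 0.01 -0.15 0 1" --pt "0 0.01 -0.15 0 1" --newtons 40

```text
clock: 14.38
ee_pos: [0.4492, 0.3156, -0.009]
eef_rot: [0.165, 3.137, 0.001]
wrist_force: [0.4, 0.9, 3.6]
width: 0.0556
```

```bash
python3 - <<'E'
from h import *
go([.45,.312,.1],84.3)
s=read_state();a=grab_frame('wrist');cv2.imwrite('pics/w12.png',a)
cv2.imwrite('pics/s12.png',cv2.resize(grab_frame('scene')[60:200,270:430],None,fx=4,fy=4,interpolation=cv2.INTER_CUBIC))
E
```

```text
clock 14.375 pos [ 0.4492  0.3156 -0.009 ] shares [-0.008 -0.023 -0.727] tooly yaw 83.97 tilt 0.03 w 0.05557149126380367 F [0.41 0.88 3.64] q6 -2.655
spin share (tool z down => minus) -0.0027556270910015002 alt 1.4972443729089984
```

View pics/w12.png

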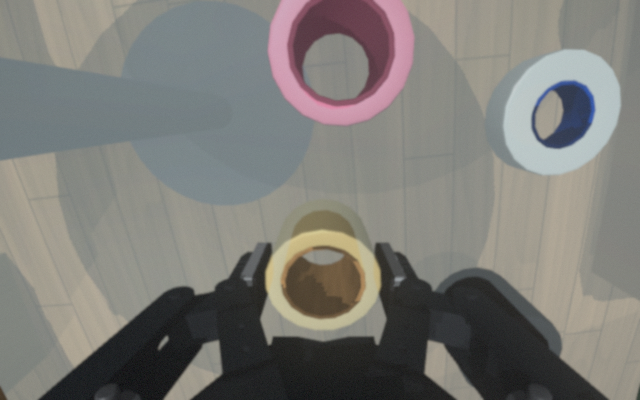

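View pics/s12.png

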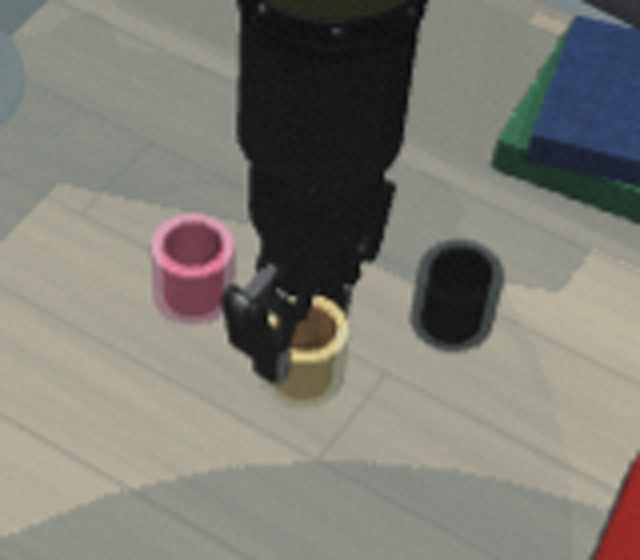

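The roll is gripped at 55.6 mm, centred at (323,281). Lifting and carrying back.

send_rows --pt "0 0 -0.15 0 1" --pt "0 0 -0.4 0 1" --pt "0 0 -0.7 0 1" --pt "0 0 -0.9 0 1" --pt "0 0 -0.9 0 1"

```text
clock: 15.1
ee_pos: [0.4495, 0.3161, 0.1272]
eef_rot: [0.165, 3.136, 0.004]
wrist_force: [0.1, 0.4, -2.1]
width: 0.0554
```

send_rows --pt "-0.1 -0.25 0 0 1" --pt "-0.2 -0.5 0 0 1" --pt "-0.3 -0.75 0 0 1" --pt "-0.38 -0.94 0 0 1" --pt "-0.38 -0.94 0 0 1"

```text
clock: 15.72
ee_pos: [0.4902, 0.1672, 0.1231]
eef_rot: [-0.17, -3.134, 0.003]
wrist_force: [-0.1, 0.4, -2.2]
width: 0.0552
```

send_rows --pt "-0.1 -0.25 0 0 1" --pt "-0.2 -0.5 0 0 1" --pt "-0.3 -0.75 0 0 1" --pt "-0.38 -0.94 0 0 1" --pt "-0.38 -0.94 0 0 1"

```text
clock: 16.35
ee_pos: [0.5321, 0.022, 0.1235]
eef_rot: [-0.169, -3.134, 0.001]
wrist_force: [-0.1, -0.3, -1.3]
width: 0.0557
```

```bash
python3 - <<'E'
from h import *
go([.576,-.1255,.126],84.3)
s=read_state();a=grab_frame('wrist');cv2.imwrite('pics/w13.png',a)
E
```

```text
clock 16.35 pos [0.5321 0.022  0.1235] shares [-0.396 -0.946 -0.017] tooly yaw 83.83 tilt 0.2 w 0.05570555559994699 F [-0.05 -0.27 -1.26] q6 -2.097
spin share (tool z down => minus) -0.003890932922960507 alt 1.4961090670770394
```

View pics/w13.png

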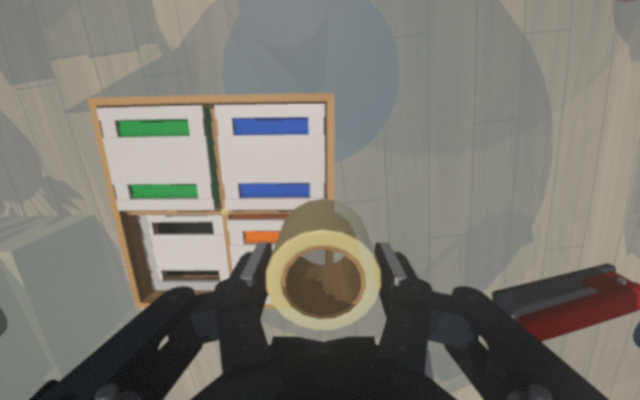

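send_rows --pt "-0.1 -0.25 0 0 1" --pt "-0.2 -0.5 0 0 1" --pt "-0.3 -0.75 0 0 1" --pt "-0.39 -0.94 0 0 1" --pt "-0.39 -0.94 0 0 1" --pt "-0.39 -0.94 0 0 1"

```text
clock: 17.15
ee_pos: [0.5759, -0.122, 0.1247]
eef_rot: [-0.164, -3.136, -0.001]
wrist_force: [-0.2, 0.3, -1.6]
width: 0.0553
```

```bash
python3 - <<'E'
from h import *
go([.576,-.1255,.03],84.3)
s=read_state();a=grab_frame('wrist');cv2.imwrite('pics/w14.png',a)
b=grab_frame('top');cv2.imwrite('pics/t14.png',cv2.resize(b[130:255,345:470],None,fx=4.6,fy=4.6,interpolation=cv2.INTER_CUBIC))
print('roll by ray at top', ray('wrist',[[323,280]],s['ee_pos'][2]+.059,s))
for p in ([.576,-.1255],[.5767,-.1225]): print(proj('wrist',[p+[.04],p+[.06]],s))
E
```

```text
clock 17.15 pos [ 0.5759 -0.122   0.1247] shares [-0.004 -0.023  0.632] tooly yaw 84.02 tilt 0.08 w 0.055294349087433574 F [-0.19  0.32 -1.62] q6 -1.806
spin share (tool z down => minus) -0.002365427987442814 alt 1.4976345720125572
roll by ray at top [[ 0.57694871 -0.1221801   0.18373368]]
[[319.31169552 196.3012578 ]
 [319.05501618 202.42678726]]
[[322.49133435 196.68875504]
 [322.47547194 202.84088626]]
```

View pics/w14.png

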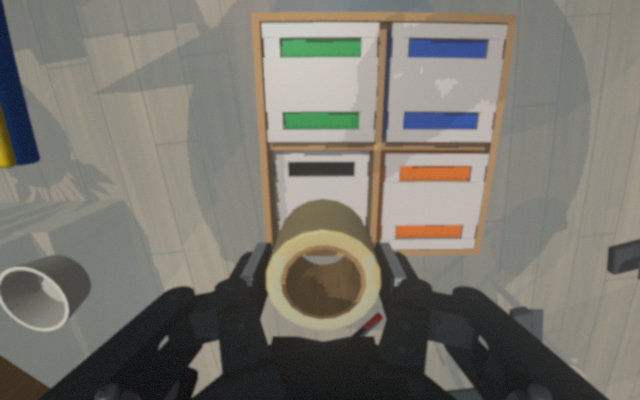

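View pics/t14.png

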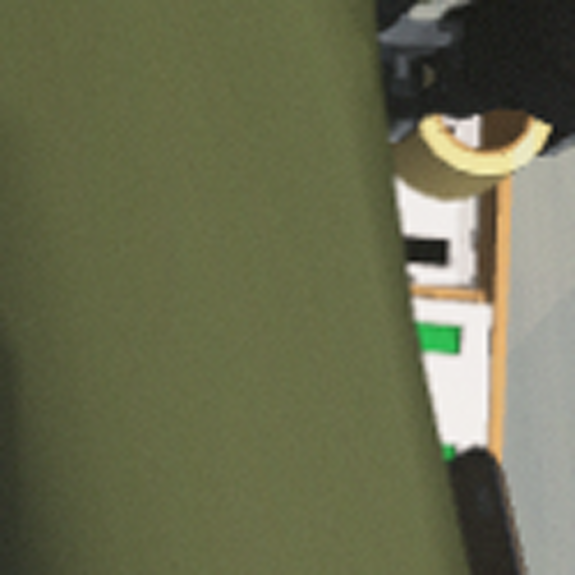

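The roll is over the cell: its axis is at about (0.577,-0.122), and the cell's middle is at about (0.576,-0.1245). Lowering slowly.

send_rows --pt "0 -0.02 0.15 0 1" --pt "0 -0.02 0.3 0 1" --pt "0 -0.02 0.42 0 1" --pt "0 -0.02 0.5 0 1" --pt "0 -0.02 0.55 0 1" --pt "0 -0.02 0.58 0 1" --pt "0 -0.02 0.6 0 1" --pt "0 -0.02 0.6 0 1"

```text
clock: 18.25
ee_pos: [0.5759, -0.1263, 0.0358]
eef_rot: [0.165, 3.137, 0.0]
wrist_force: [-0.5, -0.6, -1.4]
width: 0.0552
```

```bash
python3 - <<'E'
from h import *
go([.576,-.1245,.0315],84.3)
s=read_state();a=grab_frame('wrist');cv2.imwrite('pics/w15.png',a)
b=grab_frame('scene');cv2.imwrite('pics/s15.png',cv2.resize(b[200:370,190:370],None,fx=3.3,fy=3.3,interpolation=cv2.INTER_CUBIC))
E
```

```text
clock 18.25 pos [ 0.5759 -0.1263  0.0358] shares [0.001 0.012 0.029] tooly yaw 83.96 tilt 0.01 w 0.05521696280069613 F [-0.49 -0.61 -1.43] q6 -1.8
spin share (tool z down => minus) -0.002809547506011493 alt 1.4971904524939885
```

View pics/w15.png

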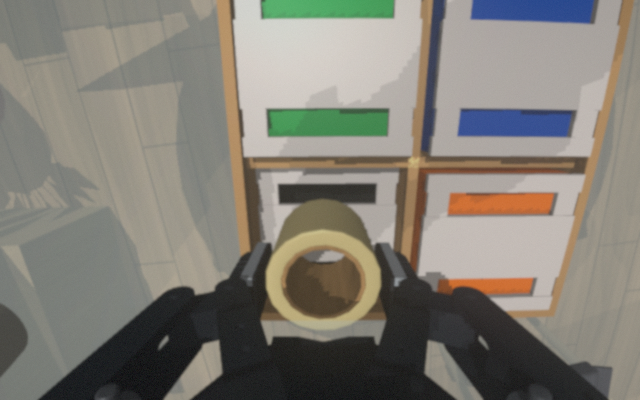

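View pics/s15.png

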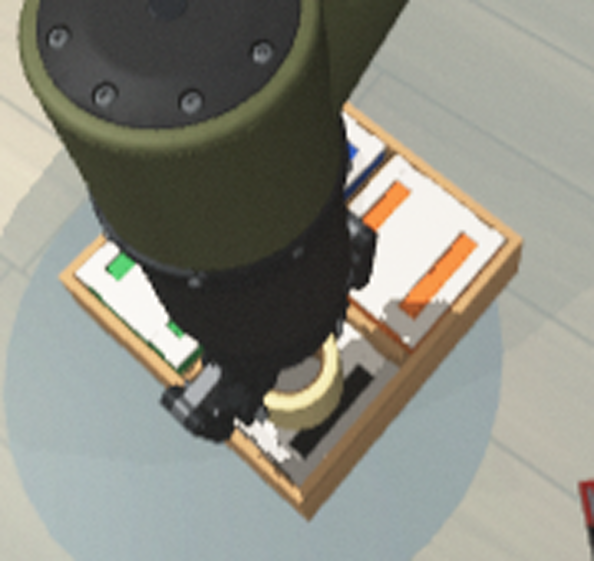

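Inside the cell, about 4 mm above the cover. Moving the last millimetres while watching the force.

send_rows --pt "0 0.005 0.01 0 1" --pt "0 0.01 0.02 0 1" --pt "0 0.01 0.02 0 1"

```text
clock: 18.73
ee_pos: [0.5759, -0.1247, 0.0324]
eef_rot: [-0.165, -3.137, -0.0]
wrist_force: [-0.3, 0.6, -1.8]
width: 0.0554
```

send_rows --pt "0 0 0.007 0 1" --pt "0 0 0.007 0 1"

```text
clock: 18.98
ee_pos: [0.5759, -0.1248, 0.0315]
eef_rot: [-0.165, -3.137, -0.0]
wrist_force: [1.0, 0.6, -1.5]
width: 0.0554
```

send_rows --pt "0 0 0.007 0 1" --pt "0 0 0.007 0 1"

```text
clock: 19.23
ee_pos: [0.5762, -0.1249, 0.031]
eef_rot: [0.165, 3.137, -0.0]
wrist_force: [-0.7, 1.0, 0.4]
width: 0.0555
```

send_rows --pt "0 0 0.007 0 1" --pt "0 0 0.007 0 1"

```text
clock: 19.48
ee_pos: [0.5763, -0.1249, 0.031]
eef_rot: [0.165, 3.136, -0.0]
wrist_force: [-3.0, 1.3, 6.9]
width: 0.0554
```

Seated on the cover: z stops at 0.031 and the force rises to 7 N. Opening slightly, then rising straight up.

send_rows --pt "0 0 -0.007 0 -0.6" --pt "0 0 -0.007 0 -0.6" --pt "0 0 -0.007 0 -0.6" --pt "0 0 -0.007 0 -0.6"

```text
clock: 19.98
ee_pos: [0.5759, -0.1248, 0.0303]
eef_rot: [-0.165, -3.137, -0.0]
wrist_force: [-0.4, -0.2, -0.4]
width: 0.0682
```

```bash
python3 - <<'E'
from h import *
a=grab_frame('wrist');cv2.imwrite('pics/w16.png',a);print(read_state()['wrist_force'])
E
```

```text
[ 0.05105594 -0.68758247 -0.08189175]
```

View pics/w16.png

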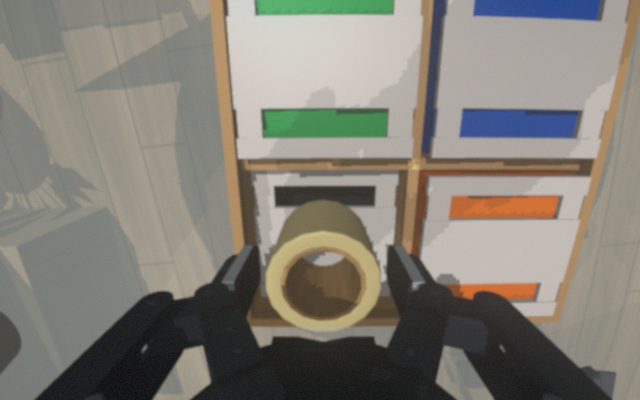

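Both pads are clear of the roll at (323,280). Rising and backing away.

send_rows --pt "0 0 -0.15 0 -0.6" --pt "0 0 -0.35 0 -0.6" --pt "0 0 -0.6 0 -0.6" --pt "0 0 -0.9 0 -0.6" --pt "0 0 -1 0 -0.6"

```text
clock: 20.65
ee_pos: [0.5771, -0.1251, 0.1843]
eef_rot: [0.165, 3.132, -0.0]
wrist_force: [0.1, 0.5, -1.1]
width: 0.0684
```

send_rows --pt "0.3 0.3 0 0 -0.6" --pt "0.6 0.6 0 0 -0.6" --pt "0.8 0.8 0 0 -0.6" --pt "0.8 0.8 0 0 -0.6" --pt "0.8 0.8 0 0 -0.6"

```text
clock: 21.28
ee_pos: [0.4693, 0.0072, 0.1803]
eef_rot: [-0.164, -3.137, -0.0]
wrist_force: [0.6, 0.6, 0.4]
width: 0.0687
```

```bash
python3 - <<'E'
from h import *
s=read_state();print(s['ee_pos'],s['qvel'].round(3),s['wrist_force'])
b=grab_frame('scene');cv2.imwrite('pics/s17.png',cv2.resize(b[200:370,190:370],None,fx=3.3,fy=3.3,interpolation=cv2.INTER_CUBIC))
b=grab_frame('top');cv2.imwrite('pics/t17.png',cv2.resize(b[130:255,345:470],None,fx=4.6,fy=4.6,interpolation=cv2.INTER_CUBIC))
cv2.imwrite('pics/w17.png',grab_frame('wrist'))
E
```

```text
[0.46925462 0.00720774 0.18031233] [-0.024  0.022  0.009  0.001 -0.001 -0.001] [0.59911558 0.59491256 0.38010064]
```

View pics/s17.png

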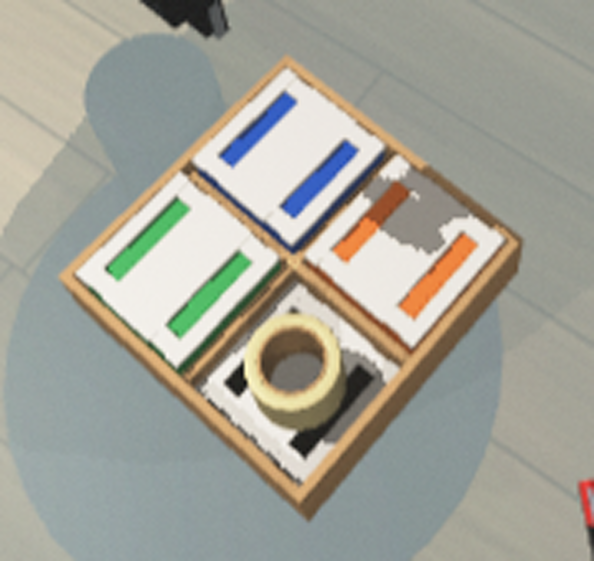

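View pics/w17.png

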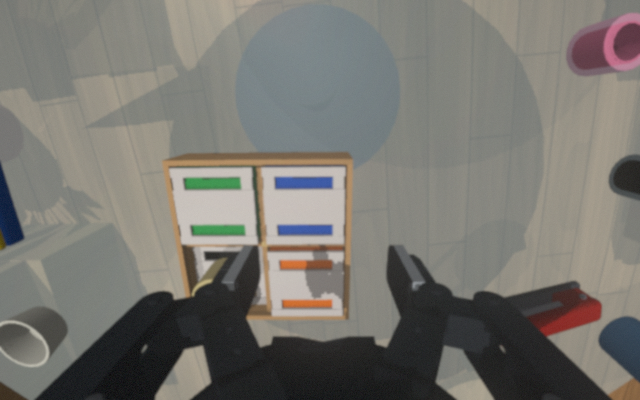

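```bash
python3 - <<'E'
from h import *
print(ray('scene',[[279.1,310]],.09))
print(hand_in())
E
```

```text
[[ 0.58207947 -0.12597824  0.09      ]]
the job is handed in; nothing more can be done
None
```

I pressed the sagged cover down to its stop with the empty gripper. Then I fetched the wide tan roll, stood it upright on the cover and let go. The job was handed in at about 21.4 s on the clock; `hand_in()` gives no verdict.

**Press:** The real fingertips sit about 33 mm behind the reported TCP when the gripper is shut, and about 37 mm at the 56 mm opening. I found this when the cover had not moved with the TCP already well below it. From first contact the force stayed at about 2 N. It then rose to about 15 N with the TCP held at z 0.0075, which I took as the bottom stop.

**Mistake:** On the first grasp I sent a wrong offset. The fingers were driven onto the table, and the wrist force read 49 N at the end of that move. That is under the 120 N wrist limit, and the contact should have been on the fingers rather than the gripper body, but I could not check it against the 40 N limit. The roll stayed upright, and I released it and gripped it again at the right height.

**Last checks:**
- **Seating:** the roll touched down at the height expected for a fully lowered cover.
- **Position:** the scene camera put the roll's axis at about (0.582, -0.126), roughly 6 mm from the cover's middle. The allowed distance is 25 mm.
- **Uprightness:** the roll looked upright in the scene view; I did not measure its tilt.
- **Clearance:** the gripper was well away from everything, with wrist force at noise level.
- **Camera disagreement:** the top and wrist views differed by about 4 mm in y on the crate's position, so I aimed between them.

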